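# Unlock the parts chest and hold its lid half open

## Robot

A 6-joint arm with a two-finger parallel gripper is mounted at the origin on the work surface. World frame = base frame: x ahead of the robot, y to its left, z up, the work surface at z = 0. Lengths are in m, angles in degrees, forces in N, time in s.
With the tool pointing down it reaches from about 0.25 to 0.725 m from the base axis. Payload 9.7 kg.
Tool frame: the origin (TCP) lies at the very end of the fingers, on their centre line; the grasp point (between the pads) lies 19 mm behind it (bot.hold_point_z is the distance from the TCP to the grasp point, in m); z points along the fingers, y is the line along which they close (so a half turn about z gives the same grasp; the last joint's range is limited). The gripper opens to 85 mm and grips with 20 to 120 N. Pads are 22 mm wide; open, the fingers measure 114 mm over their backs; the gripper's body (76 mm by 85 mm) begins 54 mm behind the grasp point. The pads swing forward as they close: fully open they stand 13 mm farther back than shut.
Start: joints at [75.115, 4.979, 10.078, 95.1, 0, 90], TCP at [0.141, 0.532, 0.199] pointing down, gripper open.
Joint ranges: [-179.16, 179.16], [-48.56, 103.87], [-65.8, 70.77], [-126.05, 130.52], [-82.76, 87.17], [-180, 180]. Speed limits (degrees/s): [127.2, 127.2, 147.25, 180, 180, 180].

## Interface

Orientations are given as [roll, pitch, yaw] about the fixed x, y, z axes, in that order (R = Rz(yaw) Ry(pitch) Rx(roll)).
In Python, from workcell import bot gives the robot as it stands.
- The arm moves only by the tool play_rows, never from a script. Its argument "targets" is a list of rows, each an object with "grip": the closure in counts, from 0 (fully open) to 255 (shut); "linear": the shift along the world's x, y, z in cm, a list of three; "delta_rot": the turn, a rotation vector about the world's x, y, z in rad, a list of three. A call has 1 to 10 rows; each row is the pose to reach, as a shift and turn from the pose commanded when the call began; what a row does not reach only later rows make up. A row lasts 1/10 s, in which the tool goes at most 50 mm and 8.59 degrees, less where a joint would pass 70% of its speed; a pose out of reach is approached as far as the arm can. A call with a gripper value outside its range is refused whole. The fingers move at their own pace and stop on an object; "force" is the grip in N (left out, the last holds). Time passes only in rows, so rows that repeat a pose let the fingers close. It gives the time, the measured TCP pose, the force, the opening and the grip force at its end, in the units of the state.
- bot.get_obs(): the state, without advancing time (a new reading comes with each control period).
- bot.camera(name): name is "scene" or "top" or "wrist"; returns a dict with "color" (480x640x3 uint8, red, green, blue), "range_z" (480x640 float32, m along the optical axis (not along the pixel's ray), 0 where there is no reading), "fov_y" (degrees; the focal length in pixels is half the picture's height over the tangent of half this angle, whatever the lens; pixels are square), "cx", "cy" (the principal point, pixels), "dist_coeffs" ([k1, k2, p1, p2, k3] as OpenCV has them; the pictures are not rectified), "world_to_cam" (4x4, takes a point from world to camera coordinates). Camera axes: x right, y up, looking along -z (the intrinsics and any distortion apply to the point x, -y, -z); pixel columns grow to the right and rows downward; lengths in m; the calibration is good to about 2 mm. A picture is of the moment at which its call begins.
- bot.job_done(): hands the job in; it is judged then, once.
Trained networks look in a picture, given as the dict that the camera call returned (one of the last four; its "shot" number tells which), for a name from the list of things; names that differ only in an ending like _2 or _b are one class to them, and where a whole thing is asked for, a point or a joint stands for the part that bears it (a point fixed in the world has none). Each returns a list of dicts, best first, with "conf" (0 to 1); they miss things now and then, are a little off and sometimes report something else, mostly with a low value. They report only what shows in the picture. A call takes as long as a camera call. They do not tell look-alikes from the thing itself.
- bot.search_frame(picture, target): "box" ([left, top, right, bottom] in pixels, round what is visible of it).
- bot.trace(picture, target): "pixels" (480x640 bool, what is visible of it) and "box" ([left, top, right, bottom] in pixels, round what is visible of it).
- bot.pinpoint(picture, target): "pixel" ([column, row] in pixels: a listed point, or the origin of a listed thing).
The state is a dict: "time": time; "q": joint angles; "qd": joint speeds; "joint_efforts": joint torques, N m; "ee_pos": TCP position; "tcp_rot": TCP orientation; "wrist_force": force on the tool from outside, world axes, zero at the start; "torque": the same for the moment, N m; "opening": finger opening in m; "grasp_force": force on a finger pad.
Only numpy, scipy, OpenCV 4.12 (cv2) and the standard library are available. Lean on these libraries where they do the work, as an engineer would, in place of code of your own. Each camera call takes 0.05 s, during which the arm holds its last target. There are 200 camera calls.

## Task

Take the key from its wooden rest, push it fully down into the lock on the front of the grey steel parts chest and turn it clockwise as far as it goes, so that the lock's tongue swings off the lid. Leave the key in the lock, then raise the lid by its bar handle and hold it still at 45 degrees open so that I can reach in: the lid has no stay and falls shut, so your program must finish while still holding it there. Do not shift the jar, the paint tin or the screwdriver.

Things in the scene. Friction and masses are not known exactly. Their poses are not given: they have to be found in the camera images.
- chest: Grey steel parts chest, fixed. Box 200 (x) by 260 (y) by 120 mm high; origin: centre of its underside; x points from front to hinge side, z up. On the middle of its front (-x) face a lock housing 66 (x) by 90 (y) by 112 mm high carries the lock cylinder. A flat lid hinged along the far (+x) top edge closes it; closed, the lid's top is 130 mm above the bench. Chest carries lid and lock.
- lid (a joint): Opening angle of the lid, rad: 0 closed (level), grows as its front edge rises, stop at 1.3. Lid plate 200 by 260 by 10 mm, about 0.7 kg (varies by a third), next to no friction: it falls shut from every angle. While the lock's tongue lies over its front edge it cannot rise more than a few mm.
- lid_bar (a point): Middle of the lid's bar handle: round steel bar 12 mm thick, 110 mm long, along y (parallel to the hinge), on posts at its ends; its axis is 40 mm above the lid's top face, 45 mm behind the lid's front edge, 155 mm in front of the hinge in the lid's plane and 50 mm above the hinge when closed. Axes turn with the lid: x to the hinge, z out of its top.
- lid_hinge (a point): Middle of the lid's hinge axis, which lies along y of the chest, 120 mm above the bench, at the far top edge of the chest.
- lock (a joint): Turn of the lock cylinder, rad: 0 = tongue pointing straight over the lid, grows clockwise seen from above, stop at 1.4. It starts between 0 and 0.3 and stays where left (friction 0.05 N m). The tongue is clear of the lid beyond 1.0. The key has about 0.2 rad of play in the slot either way.
- lock_mouth (a point): Centre of the slot's mouth on top of the upright lock cylinder (50 mm across, 36 mm tall), 148 mm above the bench, 78 mm in front of the closed lid's bar. Slot 17 by 9 mm, 26 mm deep, 2 mm chamfer. Axes turn with it: x along the slot's long side and along the tongue (flat bar 14 mm wide, reaching 47 mm from the axis, 9 to 15 mm below the mouth), z up.
- key: Steel key, 60 g, upright in the wooden rest, blade down. Origin at the blade's tip, z up to the head, x along the blade's width. Blade 14 (x) by 6 (y), 24 mm long, tapered tip, fits either way round; collar 26 mm across at 24 to 29 mm; head a disc on edge, 42 mm across (x, z), 10 mm thick (y), 27 to 69 mm above the tip. Seated when the collar rests on the lock: tip 24 mm below the mouth.
- key_rest: Wooden block 70 by 70 by 40 mm fixed to the bench, with the same slot (17 along its x by 9 mm, 26 mm deep) in its top; origin at the centre of its underside. The key stands in it, collar on the block's top.
- jar: Bystander: closed jar, 68 mm across, 100 mm high; origin under its centre.
- paint_tin: Bystander: paint tin, 100 mm across, 120 mm high; origin under its centre.
- screwdriver: Bystander: screwdriver lying on the bench, about 200 mm long along its x, handle to -x; origin underneath its middle.
Not all that is in view belongs to the job. Several things have the shape of the key; the one meant has the colours described above.

How it is judged:
By the outcome, as a careful person would: the job done as asked, in the order asked, and still so for the second after the job is handed in, while the arm keeps its last pose, push and grip.
It also fails if it takes over 64 s, if anything falls off the work surface, if the arm or the gripper's body presses on something with over 40 N, if the wrist force passes 120 N, or if a joint passes its speed limit or range.

## Working session

There is one attempt and no reset: what is moved stays moved. The work goes in short steps, Python scripts to look and compute and a tool call to move; the robot and the scene stay as the last step left them, time stands still between calls to the robot, and variables do not carry over. Pictures are saved under pics/ and viewed, at most 11 in all, crops included, and the job is handed in when it is done.

Besides the shell and the picture viewer there is one more tool, called after "Emit:" as name(argument=value, ...), one argument or row to a line, values as JSON. play_rows: Moves the arm, as the interface text tells. Its arguments: {"type":"object","properties":{"targets":{"type":"array","items":{"type":"object","properties":{"grip":{"type":"number"},"linear":{"type":"array","items":{"type":"number"}},"delta_rot":{"type":"array","items":{"type":"number"}}}}},"force":{"type":"number"}},"required":["targets"]}

```bash
mkdir -p pics
cat > h.py <<'E'
import numpy as np, cv2
from workcell import bot
def K(p):
    f=240/np.tan(np.radians(p["fov_y"])/2)
    return np.array([[f,0,p["cx"]],[0,f,p["cy"]],[0,0,1.]])
def rays(p,uv):
    n=cv2.undistortPoints(np.array(uv,float).reshape(-1,1,2),K(p),np.array(p["dist_coeffs"],float)).reshape(-1,2)
    return np.c_[n[:,0],-n[:,1],-np.ones(len(n))]
def w(p,uv,d):
    c=rays(p,uv)*np.array(d,float).reshape(-1,1)
    T=np.linalg.inv(np.array(p["world_to_cam"])); return c@T[:3,:3].T+T[:3,3]
def atz(p,uv,z):
    T=np.linalg.inv(np.array(p["world_to_cam"])); r=rays(p,uv)@T[:3,:3].T
    return T[:3,3]+r*((z-T[2,3])/r[:,2])[:,None]
def cloud(p,m=None):
    d=p["range_z"]; m=(d>0) if m is None else m&(d>0)
    v,u=np.nonzero(m); return w(p,np.c_[u,v],d[v,u]),np.c_[u,v]
def save(n,a): cv2.imwrite("pics/"+n,a[:,:,::-1])
E
cat > a.py <<'E'
from h import *
np.set_printoptions(precision=4,suppress=True)
P={n:bot.camera(n) for n in("scene","top")}
for n,p in P.items():
    save(n+".png",p["color"])
    print(n,p["fov_y"],p["dist_coeffs"],np.linalg.inv(p["world_to_cam"])[:3,3])
    for t in["chest","lock_mouth","lid_bar","lid_hinge","key","key_rest","jar","paint_tin","screwdriver"]:
        for r in bot.pinpoint(p,t)[:5]:
            u,v=r["pixel"];i,j=int(np.clip(round(v),0,479)),int(np.clip(round(u),0,639))
            print(t,round(r["conf"],2),np.round(r["pixel"],1),w(p,[[u,v]],[p["range_z"][i,j]])[0])
E
python3 a.py
```

```text
scene 42.53793485388788 [0.0119 0.     0.     0.     0.    ] [1.3899 0.9039 1.0153]
lock_mouth 0.57 [361.6 235.8] [0.4761 0.0109 0.1469]
lid_bar 0.8 [335.6 239. ] [0.5608 0.0069 0.1748]
lid_hinge 0.94 [283.6 277.9] [ 0.7106 -0.01    0.1259]
key 0.65 [281.4 215.5] [ 0.4593 -0.3398  0.037 ]
key 0.54 [253.3 208.5] [ 0.4703 -0.4686  0.0078]
key 0.5 [317.7 221. ] [ 0.3634 -0.2866  0.0006]
key_rest 0.64 [279.9 221.7] [ 0.4601 -0.3481  0.0115]
jar 0.72 [454.4 342.5] [0.5074 0.3408 0.0371]
paint_tin 0.87 [226.2 239.7] [ 0.6601 -0.3336  0.0469]
paint_tin 0.68 [282.9 278.2] [ 0.7104 -0.013   0.1232]
screwdriver 0.58 [409.8 400.6] [0.6952 0.377  0.021 ]
top 42.996261548903696 [-0.1046  0.      0.      0.      0.    ] [ 0.3523 -0.0619  1.3485]
chest 0.74 [306.1 232.8] [ 0.5765 -0.0185  0.1325]
lock_mouth 0.56 [289.4 279.1] [0.4815 0.0148 0.1419]
lock_mouth 0.21 [304.2 229.3] [ 0.584  -0.0147  0.1316]
lid_bar 0.65 [293.8 241.4] [0.552  0.0041 0.1742]
lid_bar 0.31 [469.  303.8] [ 0.4342 -0.3626  0.0488]
lid_hinge 0.56 [309.3 169.8] [ 0.7493 -0.0216 -0.0048]
key 0.73 [422.9 303.9] [ 0.4368 -0.2672  0.0262]
key 0.61 [429.7 335.9] [ 0.3678 -0.2794  0.0275]
key 0.49 [513.6 292.3] [ 0.459  -0.4668  0.0288]
key 0.48 [470.8 304.6] [ 0.4325 -0.3667  0.0476]
key_rest 0.67 [465.6 305.8] [ 0.4306 -0.3573  0.0392]
jar 0.94 [158.7 293.2] [0.4609 0.2966 0.0724]
paint_tin 0.71 [467.5 213.6] [ 0.6155 -0.3517  0.1213]
screwdriver 0.73 [138.3 201.7] [0.6724 0.3653 0.0229]
```

View pics/top.png

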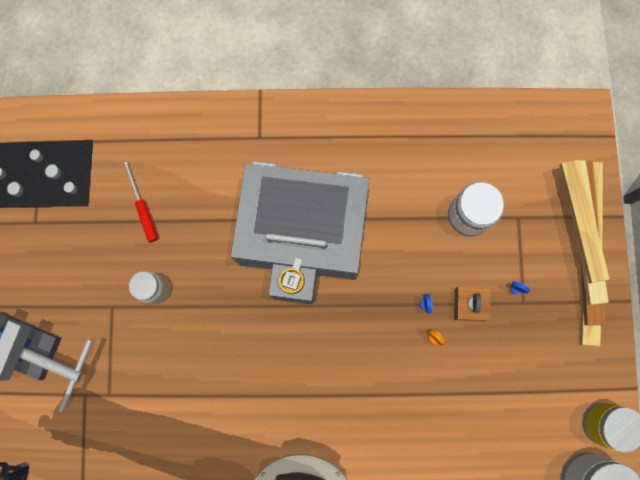

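View pics/scene.png

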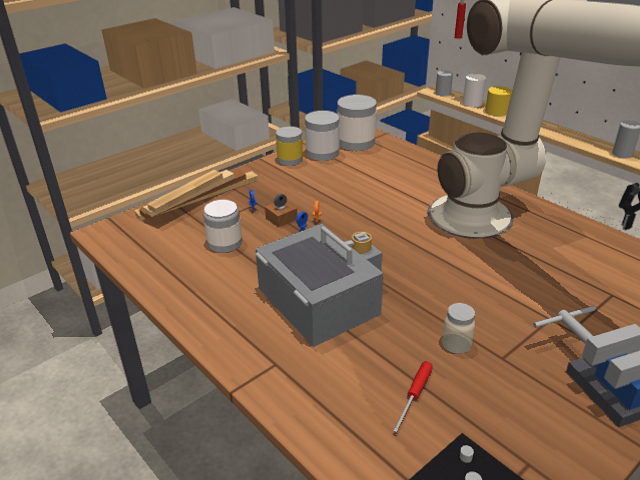

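In the top view the key candidates are blue (427,303), blue (519,288), orange (436,337) and grey steel in the wooden rest (474,303). The last fits, being steel and upright in the wooden block. I'll confirm that in a crop and measure the poses.

```bash
cat > b.py <<'E'
from h import *
np.set_printoptions(precision=4,suppress=True)
p=bot.camera("top"); C,U=cloud(p)
s=bot.camera("scene"); S,SU=cloud(s)
a=cv2.resize(p["color"][265:355,400:540],None,fx=4,fy=4,interpolation=2)
b=cv2.resize(p["color"][225:315,220:360],None,fx=4,fy=4,interpolation=2)
c=cv2.resize(s["color"][180:250,240:340],(560,392),interpolation=2)[:, :230]
save("crop1.png",np.hstack([np.vstack([a,b])[:600],np.zeros((600,2,3),np.uint8),np.vstack([c,np.zeros((208,230,3),np.uint8)])]))
def box(D,lo,hi,n):
    m=np.all((D>lo)&(D<hi),1);q=D[m][:,:2].astype(np.float32)
    if len(q)<4: print(n,len(q));return
    print(n,len(q),"mean",D[m].mean(0),"rect",cv2.minAreaRect(q),"zmax",np.percentile(D[m][:,2],95))
for nm,D in(("top",C),("scene",S)):
    print(nm)
    box(D,[.4,-.2,.120],[.8,.2,.139],"lid")
    box(D,[.5,-.1,.158],[.65,.1,.19],"bar")
    box(D,[.42,-.06,.140],[.515,.08,.154],"cyl")
    box(D,[.38,-.42,.030],[.5,-.3,.046],"rest")
    box(D,[.38,-.42,.055],[.5,-.3,.1],"keyhead")
    m=np.all((D>[.38,-.42,.055])&(D<[.5,-.3,.1]),1); q=D[m]
    if len(q)>3:
        cc=q.mean(0); u,sv,vt=np.linalg.svd(q-cc,full_matrices=False);print(sv/np.sqrt(len(q)),vt)
    m=np.all((D>[.5,-.1,.16])&(D<[.65,.1,.19]),1); q=D[m][:,:2]; vx=cv2.fitLine(q.astype(np.float32),cv2.DIST_HUBER,0,.01,.01).ravel(); print("barline",vx,np.degrees(np.arctan2(-vx[0],vx[1])))
E
python3 b.py
```

```text
top
lid 11995 mean [ 0.6106 -0.007   0.13  ] rect ((0.5865249633789062, -0.0028222352266311646), (0.2609330713748932, 0.2659839689731598), 82.24908447265625) zmax 0.13438628871242864
bar 375 mean [0.5557 0.0004 0.1738] rect ((0.5562512278556824, 0.0011792220175266266), (0.12143286317586899, 0.012836921028792858), 81.92655944824219) zmax 0.1783872005640648
cyl 346 mean [0.4799 0.0113 0.146 ] rect ((0.4827580451965332, 0.01234276220202446), (0.056094326078891754, 0.049030132591724396), 15.782838821411133) zmax 0.15024516858743686
rest 880 mean [ 0.4351 -0.3725  0.0391] rect ((0.43578866124153137, -0.3746892809867859), (0.07102732360363007, 0.06892308592796326), 86.13677215576172) zmax 0.04373280180167664
keyhead 141 mean [ 0.435  -0.3742  0.0753] rect ((0.43571192026138306, -0.3756590783596039), (0.012634390033781528, 0.04032590985298157), 82.99647521972656) zmax 0.08581666115967268
[0.0112 0.0083 0.0031] [[-0.9981  0.041   0.045 ]
 [-0.0365  0.1879 -0.9815]
 [-0.0487 -0.9813 -0.1861]]
barline [ 0.1354  0.9908  0.554  -0.0112] -7.782246
scene
lid 5646 mean [0.6215 0.0098 0.1305] rect (
[... 286 characters left out ...]
0.17804863300754026
cyl 210 mean [0.4825 0.0157 0.1456] rect ((0.4808792471885681, 0.015024298802018166), (0.05698796734213829, 0.04948267340660095), 32.65976333618164) zmax 0.1499671887736112
rest 306 mean [ 0.4427 -0.3637  0.0386] rect ((0.4353947341442108, -0.3719991147518158), (0.07995002716779709, 0.07729721814393997), 82.16498565673828) zmax 0.04366867024858884
keyhead 109 mean [ 0.4378 -0.3704  0.071 ] rect ((0.4364982843399048, -0.3695770800113678), (0.01872272975742817, 0.04252547025680542), 82.76348114013672) zmax 0.08397493131040983
[0.0111 0.0089 0.0041] [[ 0.9826 -0.1162  0.1447]
 [-0.1436  0.0172  0.9895]
 [-0.1175 -0.9931  0.0002]]
barline [0.1445 0.9895 0.5599 0.0078] -8.3091
```

View pics/crop1.png

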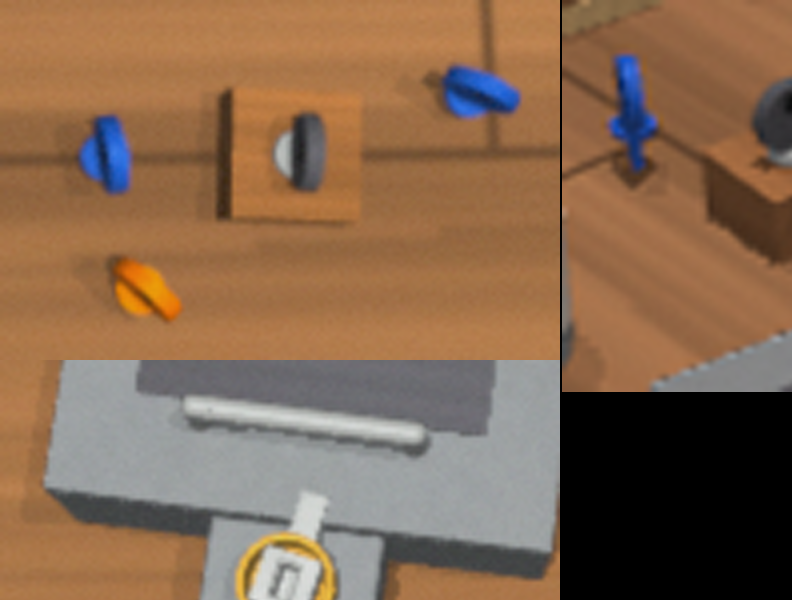

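The crop confirms it: the dark steel key, upright in the wooden block (crop 308,150), is the one meant, and the others are blue or orange. The tongue points slightly clockwise of the chest's x axis. Next I'll check the tool state and the wrist camera mounting.

Run:
```python
from h import *
np.set_printoptions(precision=4,suppress=True)
o=bot.get_obs()
for k,v in o.items(): print(k,np.round(v,4))
p=bot.camera("wrist"); print(p["fov_y"],p["cx"],p["cy"],p["dist_coeffs"]);T=np.linalg.inv(p["world_to_cam"])
from scipy.spatial.transform import Rotation as R
Rt=R.from_euler("xyz",o["tcp_rot"],degrees=True).as_matrix()
print("tool R\n",Rt,"\ncam in tool\n",Rt.T@T[:3,:3],Rt.T@(T[:3,3]-o["ee_pos"]))
```

```text
time 1.1
q [75.1156  4.9778 10.0798 95.0981 -0.0002 90.0001]
qd [-0.0642  0.0704 -0.0494  0.0802 -0.1609 -0.0421]
joint_efforts [  0.0015 -52.0117  46.4856   0.0019   0.      -0.    ]
ee_pos [0.1413 0.5316 0.1995]
tcp_rot [179.996    0.0002 165.1155]
wrist_force [0.4687 0.6467 0.3732]
torque [-0.038   0.0161  0.0441]
grasp_force 0.0
opening 0.0852
66.27718118591562 317.2046976271154 243.6437320057583 [-0.0734  0.      0.      0.      0.    ]
tool R
 [[-0.9664  0.2569  0.    ]
 [ 0.2569  0.9664  0.0001]
 [-0.      0.0001 -1.    ]] 
cam in tool
 [[ 0.0001  0.9634  0.2682]
 [ 1.     -0.0003  0.0007]
 [ 0.0008  0.2682 -0.9634]] [ 0.0676  0.0008 -0.1744]
```

Emit:
play_rows(
  targets=[
    {"grip": 0, "linear": [18, -26, 12], "delta_rot": [0, 0, -1.4]},
    {"grip": 0, "linear": [18, -26, 12], "delta_rot": [0, 0, -1.4]},
    {"grip": 0, "linear": [18, -26, 12], "delta_rot": [0, 0, -1.4]},
    {"grip": 0, "linear": [18, -26, 12], "delta_rot": [0, 0, -1.4]},
    {"grip": 0, "linear": [18, -26, 12], "delta_rot": [0, 0, -1.4]},
    {"grip": 0, "linear": [18, -26, 12], "delta_rot": [0, 0, -1.4]},
    {"grip": 0, "linear": [18, -26, 12], "delta_rot": [0, 0, -1.4]},
    {"grip": 0, "linear": [18, -26, 12], "delta_rot": [0, 0, -1.4]},
    {"grip": 0, "linear": [18, -26, 12], "delta_rot": [0, 0, -1.4]},
    {"grip": 0, "linear": [18, -26, 12], "delta_rot": [0, 0, -1.4]},
  ],
)

```text
time: 2.15
ee_pos: [0.3216, 0.2712, 0.3197]
tcp_rot: [180.0, -0.0, 84.5]
wrist_force: [-0.3, -0.2, 0.7]
opening: 0.0852
grasp_force: 0.0
```

Emit:
play_rows(
  targets=[
    {"grip": 0, "linear": [17.9, -26.2, 0], "delta_rot": [0, 0, -1.482]},
    {"grip": 0, "linear": [17.9, -26.2, 0], "delta_rot": [0, 0, -1.482]},
    {"grip": 0, "linear": [17.9, -26.2, 0], "delta_rot": [0, 0, -1.482]},
    {"grip": 0, "linear": [17.9, -26.2, 0], "delta_rot": [0, 0, -1.482]},
    {"grip": 0, "linear": [17.9, -26.2, 0], "delta_rot": [0, 0, -1.482]},
    {"grip": 0, "linear": [17.9, -26.2, 0], "delta_rot": [0, 0, -1.482]},
    {"grip": 0, "linear": [17.9, -26.2, 0], "delta_rot": [0, 0, -1.482]},
    {"grip": 0, "linear": [17.9, -26.2, 0], "delta_rot": [0, 0, -1.482]},
    {"grip": 0, "linear": [17.9, -26.2, 0], "delta_rot": [0, 0, -1.482]},
    {"grip": 0, "linear": [17.9, -26.2, 0], "delta_rot": [0, 0, -1.482]},
  ],
)

```text
time: 3.15
ee_pos: [0.5005, 0.0043, 0.3194]
tcp_rot: [-179.8, 0.0, 0.3]
wrist_force: [-0.4, 1.0, 0.8]
opening: 0.0854
grasp_force: 0.0
```

```bash
cat > c.py <<'E'
from h import *
np.set_printoptions(precision=4,suppress=True)
p=bot.camera("wrist"); save("w1.png",p["color"]); print(bot.get_obs()["ee_pos"])
for t in["lock_mouth","lid_bar"]:
    for r in bot.pinpoint(p,t)[:3]: print(t,r["conf"],r["pixel"],atz(p,[r["pixel"]],.148 if t=="lock_mouth" else .17))
C,U=cloud(p)
m=np.all((C>[.5,-.1,.16])&(C<[.65,.1,.19]),1);q=C[m][:,:2].astype(np.float32)
print("bar",len(q),cv2.minAreaRect(q),cv2.fitLine(q,cv2.DIST_HUBER,0,.01,.01).ravel())
m=np.all((C>[.42,-.06,.142])&(C<[.52,.08,.154]),1);q=C[m][:,:2].astype(np.float32)
print("cyl",len(q),q.mean(0),cv2.minEnclosingCircle(q))
m=np.all((C>[.40,-.2,.1])&(C<[.65,.2,.139]),1);print(len(C),C[m].mean(0))
np.savez("w1.npz",**{k:p[k] for k in("color","range_z","fov_y","cx","cy","dist_coeffs","world_to_cam")})
E
python3 c.py
```

```text
[0.5004 0.0037 0.3194]
lock_mouth 0.7 [312.0, 240.9] [[0.4754 0.0104 0.148 ]]
lid_bar 0.68 [323.0, 155.8] [[0.5572 0.0007 0.17  ]]
bar 1900 ((0.5565624237060547, 0.0007539950311183929), (0.12060514092445374, 0.0121168103069067), 82.10577392578125) [0.1347 0.9909 0.5571 0.0017]
cyl 1384 [0.4804 0.0107] ((0.4799235165119171, 0.01081453263759613), 0.025053231045603752)
305978 [ 0.5773 -0.0067  0.1295]
```

View pics/w1.png

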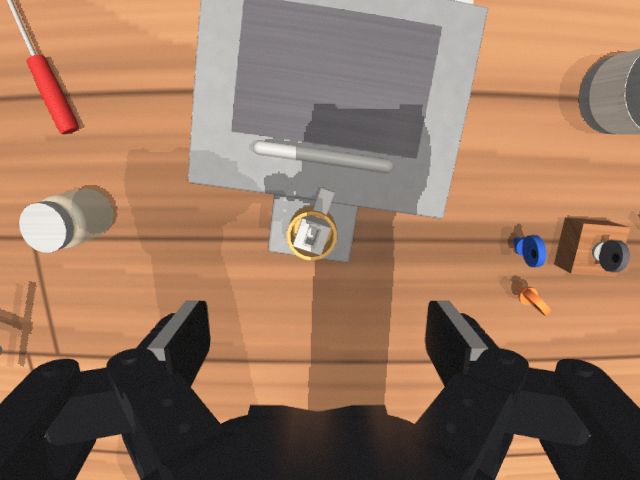

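The wrist view shows the lock cylinder at (312,236) with the tongue end near (326,195) and the bar around (323,156). I'll rectify around the lock to read the slot angle.

```bash
cat > d.py <<'E'
from h import *
p=dict(np.load("w1.npz"))
def rect(p,c,z,n=600,s=.00015):
    j,i=np.meshgrid(np.arange(n),np.arange(n))  # up=+x, left=+y
    X=np.stack([c[0]+(n/2-i)*s,c[1]+(n/2-j)*s,np.full(i.shape,z)],-1).reshape(-1,3)
    T=np.array(p["world_to_cam"]);q=X@T[:3,:3].T+T[:3,3]; q=q*[1,-1,-1]
    uv=cv2.projectPoints(q,np.zeros(3),np.zeros(3),K(p),np.array(p["dist_coeffs"],float))[0].reshape(n,n,2).astype(np.float32)
    return cv2.remap(p["color"],uv,None,cv2.INTER_CUBIC)
if __name__=="__main__":
    a=rect(p,(.4798,.011),.148); g=a.copy()
    save("r1.png",a)
    g=cv2.cvtColor(a,cv2.COLOR_RGB2HSV)
    yy,xx=np.mgrid[:600,:600]; r=np.hypot(xx-300,yy-300)*.15
    m=((g[...,1]<60)&(g[...,2]>165)&(r>26)&(r<50)&(yy<300)).astype(np.uint8)
    n,l,st,ce=cv2.connectedComponentsWithStats(m)
    for k in range(1,n):
        if st[k,4]>400: print("tongue?",st[k],ce[k],np.degrees(np.arctan2(-(ce[k][0]-300),300-ce[k][1])))
E
python3 d.py
```

```text
tongue? [ 344    0   95  151 7884] [390.5298072   58.10857433] -20.518765298145162
tongue? [   31    43   254   257 30981] [119.41354378 161.98511991] 52.610792241417
```

View pics/r1.png

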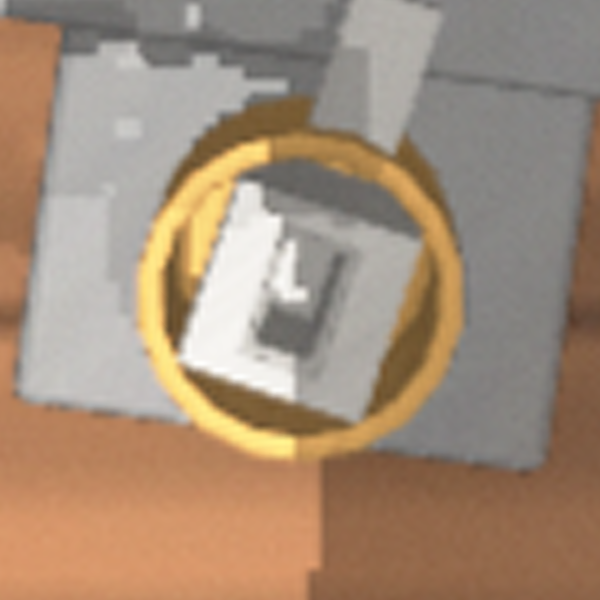

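Slot yaw is about -19° and the mouth is at (0.480, 0.0107). Next I'll go above the key.

Emit:
play_rows(
  targets=[
    {"grip": 100, "linear": [-4, -37.6, -10], "delta_rot": [0, 0, 0]},
    {"grip": 100, "linear": [-4, -37.6, -10], "delta_rot": [0, 0, 0]},
    {"grip": 100, "linear": [-4, -37.6, -10], "delta_rot": [0, 0, 0]},
    {"grip": 100, "linear": [-4, -37.6, -10], "delta_rot": [0, 0, 0]},
    {"grip": 100, "linear": [-4, -37.6, -10], "delta_rot": [0, 0, 0]},
    {"grip": 100, "linear": [-4, -37.6, -10], "delta_rot": [0, 0, 0]},
    {"grip": 100, "linear": [-4, -37.6, -10], "delta_rot": [0, 0, 0]},
    {"grip": 100, "linear": [-4, -37.6, -10], "delta_rot": [0, 0, 0]},
    {"grip": 100, "linear": [-4, -37.6, -10], "delta_rot": [0, 0, 0]},
    {"grip": 100, "linear": [-4, -37.6, -10], "delta_rot": [0, 0, 0]},
  ],
)

```text
time: 4.3
ee_pos: [0.46, -0.372, 0.2188]
tcp_rot: [-179.7, 0.1, 0.3]
wrist_force: [-0.2, 0.5, 0.8]
opening: 0.0524
grasp_force: 0.0
```

```bash
cat > e.py <<'E'
from d import *
np.set_printoptions(precision=4,suppress=True)
p=bot.camera("wrist"); o=bot.get_obs();print(o["ee_pos"],o["tcp_rot"],o["opening"],o["q"])
C,U=cloud(p)
def bx(lo,hi,n):
    m=np.all((C>lo)&(C<hi),1);q=C[m][:,:2].astype(np.float32)
    print(n,len(q),C[m].mean(0),cv2.minAreaRect(q),cv2.fitLine(q,cv2.DIST_HUBER,0,.01,.01).ravel())
bx([.38,-.43,.078],[.5,-.32,.1],"headtop"); bx([.38,-.43,.055],[.5,-.32,.1],"head"); bx([.38,-.43,.034],[.5,-.32,.0435],"rest")
save("r2.png",np.vstack([rect(p,(.4357,-.373),.080,600,.0002),])[:600])
E
python3 e.py
```

```text
[ 0.4604 -0.3712  0.2195] [-179.7498    0.0085    0.3718] 0.05182434425559971 [-38.9838  11.5675  19.6928  98.2905   0.188  140.6442]
headtop 372 [ 0.4372 -0.3763  0.0825] ((0.4363325238227844, -0.37628284096717834), (0.010006550699472427, 0.03188842535018921), 86.58423614501953) [ 0.9986 -0.0538  0.4372 -0.3763]
head 516 [ 0.4405 -0.3763  0.0797] ((0.43735185265541077, -0.37626978754997253), (0.010153080336749554, 0.04035577178001404), 86.08979797363281) [ 0.998  -0.0637  0.4405 -0.3763]
rest 4108 [ 0.4387 -0.3764  0.0399] ((0.43621930480003357, -0.3763822913169861), (0.0702488124370575, 0.07055655866861343), 86.79510498046875) [ 0.5297 -0.8482  0.441  -0.3754]
```

View pics/r2.png

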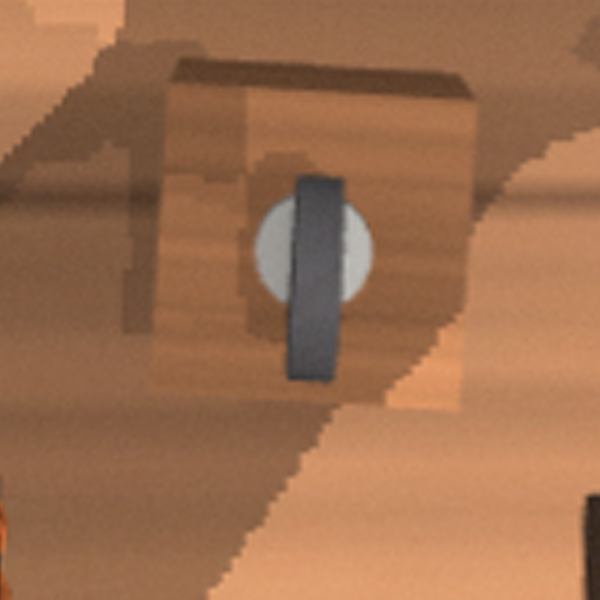

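The picture shows the key head centred near (316,278), so at (0.4365, -0.3763) with yaw -3.5°. Joint 6 needs the other half-turn to allow the clockwise turn later, so I'll flip the gripper while centring it.

Emit:
play_rows(
  targets=[
    {"grip": 100, "linear": [-2.4, -0.5, 0], "delta_rot": [0, 0, 1.49]},
    {"grip": 100, "linear": [-2.4, -0.5, 0], "delta_rot": [0, 0, 1.49]},
    {"grip": 100, "linear": [-2.4, -0.5, 0], "delta_rot": [0, 0, 1.49]},
    {"grip": 100, "linear": [-2.4, -0.5, 0], "delta_rot": [0, 0, 1.49]},
    {"grip": 100, "linear": [-2.4, -0.5, 0], "delta_rot": [0, 0, 1.49]},
    {"grip": 100, "linear": [-2.4, -0.5, 0], "delta_rot": [0, 0, 1.49]},
    {"grip": 100, "linear": [-2.4, -0.5, 0], "delta_rot": [0, 0, 1.49]},
    {"grip": 100, "linear": [-2.4, -0.5, 0], "delta_rot": [0, 0, 1.49]},
    {"grip": 100, "linear": [-2.4, -0.5, 0], "delta_rot": [0, 0, 1.49]},
    {"grip": 100, "linear": [-2.4, -0.5, 0], "delta_rot": [0, 0, 1.49]},
  ],
)

```text
time: 5.35
ee_pos: [0.4371, -0.3752, 0.2206]
tcp_rot: [-179.9, 0.0, 86.2]
wrist_force: [0.4, -0.4, 0.0]
opening: 0.0516
grasp_force: 0.0
```

Emit:
play_rows(
  targets=[
    {"grip": 100, "linear": [0, 0, 0], "delta_rot": [0, 0, 1.49]},
    {"grip": 100, "linear": [0, 0, 0], "delta_rot": [0, 0, 1.49]},
    {"grip": 100, "linear": [0, 0, 0], "delta_rot": [0, 0, 1.49]},
    {"grip": 100, "linear": [0, 0, 0], "delta_rot": [0, 0, 1.49]},
    {"grip": 100, "linear": [0, 0, 0], "delta_rot": [0, 0, 1.49]},
    {"grip": 100, "linear": [0, 0, 0], "delta_rot": [0, 0, 1.49]},
    {"grip": 100, "linear": [0, 0, 0], "delta_rot": [0, 0, 1.49]},
    {"grip": 100, "linear": [0, 0, 0], "delta_rot": [0, 0, 1.49]},
    {"grip": 100, "linear": [0, 0, 0], "delta_rot": [0, 0, 1.49]},
    {"grip": 100, "linear": [0, 0, 0], "delta_rot": [0, 0, 1.49]},
  ],
)

```text
time: 6.35
ee_pos: [0.4371, -0.3752, 0.2206]
tcp_rot: [-179.7, 0.1, 171.6]
wrist_force: [-0.5, -0.1, -0.6]
opening: 0.052
grasp_force: 0.0
```

Emit:
play_rows(
  targets=[
    {"grip": 100, "linear": [0, 0, -5], "delta_rot": [0, 0, 0.1]},
    {"grip": 100, "linear": [0, 0, -5], "delta_rot": [0, 0, 0.1]},
    {"grip": 100, "linear": [0, 0, -5], "delta_rot": [0, 0, 0.1]},
    {"grip": 100, "linear": [0, 0, -5], "delta_rot": [0, 0, 0.1]},
  ],
)

```text
time: 6.75
ee_pos: [0.4376, -0.3769, 0.1729]
tcp_rot: [-179.6, 0.2, 176.8]
wrist_force: [0.8, 0.0, 0.5]
opening: 0.052
grasp_force: 0.0
```

Emit:
play_rows(
  targets=[
    {"grip": 100, "linear": [-0.1, 0, -3]},
    {"grip": 100, "linear": [-0.1, 0, -6]},
    {"grip": 100, "linear": [-0.1, 0, -9]},
    {"grip": 100, "linear": [-0.1, 0, -11]},
    {"grip": 100, "linear": [-0.1, 0, -12.3]},
    {"grip": 100, "linear": [-0.1, 0, -12.3]},
    {"grip": 100, "linear": [-0.1, 0, -12.3]},
  ],
)

```text
validation failed for argument at $.ta...
```

Emit:
play_rows(
  force=60,
  targets=[
    {"grip": 255, "linear": [0, 0, 0]},
    {"grip": 255, "linear": [0, 0, 0]},
    {"grip": 255, "linear": [0, 0, 0]},
    {"grip": 255, "linear": [0, 0, 0]},
    {"grip": 255, "linear": [0, 0, 0]},
    {"grip": 255, "linear": [0, 0, 0]},
    {"grip": 255, "linear": [0, 0, 0]},
    {"grip": 255, "linear": [0, 0, 0]},
  ],
)

```text
validation failed for argument at $.ta...
```

Each row needs delta_rot.

Emit:
play_rows(
  targets=[
    {"grip": 100, "linear": [-0.1, 0, -3], "delta_rot": [0, 0, 0]},
    {"grip": 100, "linear": [-0.1, 0, -6], "delta_rot": [0, 0, 0]},
    {"grip": 100, "linear": [-0.1, 0, -9], "delta_rot": [0, 0, 0]},
    {"grip": 100, "linear": [-0.1, 0, -11], "delta_rot": [0, 0, 0]},
    {"grip": 100, "linear": [-0.1, 0, -12.3], "delta_rot": [0, 0, 0]},
    {"grip": 100, "linear": [-0.1, 0, -12.3], "delta_rot": [0, 0, 0]},
    {"grip": 100, "linear": [-0.1, 0, -12.3], "delta_rot": [0, 0, 0]},
  ],
)

```text
time: 7.45
ee_pos: [0.4362, -0.3773, 0.0485]
tcp_rot: [-179.7, 0.1, 176.9]
wrist_force: [-0.2, 0.7, 1.1]
opening: 0.052
grasp_force: 0.0
```

Emit:
play_rows(
  force=60,
  targets=[
    {"grip": 255, "linear": [0, 0, 0], "delta_rot": [0, 0, 0]},
    {"grip": 255, "linear": [0, 0, 0], "delta_rot": [0, 0, 0]},
    {"grip": 255, "linear": [0, 0, 0], "delta_rot": [0, 0, 0]},
    {"grip": 255, "linear": [0, 0, 0], "delta_rot": [0, 0, 0]},
    {"grip": 255, "linear": [0, 0, 0], "delta_rot": [0, 0, 0]},
    {"grip": 255, "linear": [0, 0, 0], "delta_rot": [0, 0, 0]},
    {"grip": 255, "linear": [0, 0, 0], "delta_rot": [0, 0, 0]},
    {"grip": 255, "linear": [0, 0, 0], "delta_rot": [0, 0, 0]},
  ],
)

```text
time: 8.25
ee_pos: [0.4357, -0.3769, 0.0474]
tcp_rot: [-179.7, 0.1, 176.9]
wrist_force: [-0.6, 0.8, 6.1]
opening: 0.0074
grasp_force: 59.0
```

Emit:
play_rows(
  targets=[
    {"grip": 255, "linear": [0, 0, 1], "delta_rot": [0, 0, 0]},
    {"grip": 255, "linear": [0, 0, 2], "delta_rot": [0, 0, 0]},
    {"grip": 255, "linear": [0, 0, 4], "delta_rot": [0, 0, 0]},
    {"grip": 255, "linear": [0, 0, 8], "delta_rot": [0, 0, 0]},
    {"grip": 255, "linear": [0, 0, 13], "delta_rot": [0, 0, 0]},
    {"grip": 255, "linear": [0, 0, 18.5], "delta_rot": [0, 0, 0]},
    {"grip": 255, "linear": [0, 0, 18.5], "delta_rot": [0, 0, 0]},
    {"grip": 255, "linear": [0, 0, 18.5], "delta_rot": [0, 0, 0]},
  ],
)

```text
time: 9.05
ee_pos: [0.4359, -0.3772, 0.234]
tcp_rot: [-179.6, 0.2, 176.9]
wrist_force: [0.3, 0.4, -0.9]
opening: 0.0075
grasp_force: 58.8
```

```bash
cat > f.py <<'E'
from h import *
import sys
np.set_printoptions(precision=4,suppress=True)
o=bot.get_obs();print(o["ee_pos"],o["tcp_rot"],o["opening"],o["q"],o["wrist_force"])
w_=bot.camera("wrist")["color"][200:480,120:520]; s=bot.camera("scene")
T=np.array(s["world_to_cam"]);q=(T[:3,:3]@np.array(o["ee_pos"])+T[:3,3])*[1,-1,-1]
u,v=cv2.projectPoints(q[None],np.zeros(3),np.zeros(3),K(s),np.array(s["dist_coeffs"],float))[0].ravel().astype(int);print(u,v)
a=cv2.resize(s["color"][max(v-35,0):v+35,u-50:u+50],(400,280),interpolation=2)
save(sys.argv[1],np.hstack([w_,a]))
E
python3 f.py k1.png
```

```text
[ 0.4359 -0.3772  0.234 ] [-179.6326    0.1783  176.8873] 0.007514141088789477 [-40.7664   9.2604  18.6709  99.0449  -0.1819 -37.6536] [ 0.3311  0.3935 -0.9162]
276 148
```

View pics/k1.png

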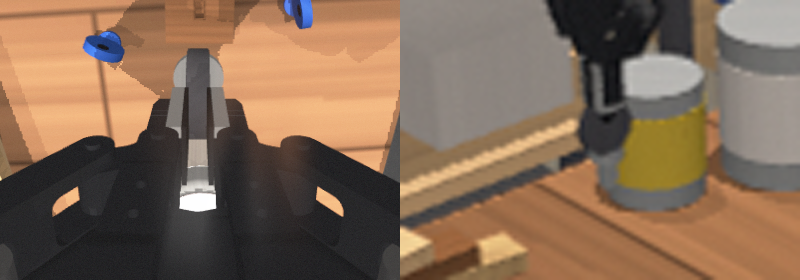

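The key is held upright between the pads (wrist crop 200,80). Now over the lock, with the yaw set to the slot.

Emit:
play_rows(
  targets=[
    {"grip": 255, "linear": [0.4, 3.8, 0], "delta_rot": [0, 0, -0.03]},
    {"grip": 255, "linear": [0.9, 8, 0], "delta_rot": [0, 0, -0.06]},
    {"grip": 255, "linear": [1.4, 12.5, 0], "delta_rot": [0, 0, -0.09]},
    {"grip": 255, "linear": [1.9, 17, 0], "delta_rot": [0, 0, -0.12]},
    {"grip": 255, "linear": [2.4, 21.5, 0], "delta_rot": [0, 0, -0.16]},
    {"grip": 255, "linear": [2.9, 26, 0], "delta_rot": [0, 0, -0.2]},
    {"grip": 255, "linear": [3.4, 30.5, 0], "delta_rot": [0, 0, -0.24]},
    {"grip": 255, "linear": [4, 35, 0], "delta_rot": [0, 0, -0.278]},
    {"grip": 255, "linear": [4.38, 38.76, 0], "delta_rot": [0, 0, -0.278]},
    {"grip": 255, "linear": [4.38, 38.76, 0], "delta_rot": [0, 0, -0.278]},
  ],
)

```text
time: 10.15
ee_pos: [0.4785, 0.0146, 0.2296]
tcp_rot: [-179.8, -0.2, 161.2]
wrist_force: [-1.3, -0.2, 0.2]
opening: 0.0072
grasp_force: 58.9
```

Emit:
play_rows(
  targets=[
    {"grip": 255, "linear": [0, 0, -1], "delta_rot": [0, 0, 0]},
    {"grip": 255, "linear": [0, 0, -2], "delta_rot": [0, 0, 0]},
    {"grip": 255, "linear": [0, 0, -3], "delta_rot": [0, 0, 0]},
    {"grip": 255, "linear": [0, 0, -3.9], "delta_rot": [0, 0, 0]},
    {"grip": 255, "linear": [0, 0, -3.9], "delta_rot": [0, 0, 0]},
    {"grip": 255, "linear": [0, 0, -3.9], "delta_rot": [0, 0, 0]},
  ],
)

```text
time: 10.75
ee_pos: [0.479, 0.0105, 0.1923]
tcp_rot: [-179.8, -0.0, 160.9]
wrist_force: [0.4, 0.1, -0.2]
opening: 0.0073
grasp_force: 58.9
```

```bash
cat > g.py <<'E'
from h import *
import sys
np.set_printoptions(precision=4,suppress=True)
o=bot.get_obs();print(o["ee_pos"],o["tcp_rot"],o["opening"],o["q"],o["wrist_force"])
p=bot.camera("wrist");s=bot.camera("scene");t=bot.camera("top")
def crop(p,X,n,W,H):
    T=np.array(p["world_to_cam"]);q=(T[:3,:3]@np.array(X)+T[:3,3])*[1,-1,-1]
    u,v=cv2.projectPoints(q[None],np.zeros(3),np.zeros(3),K(p),np.array(p["dist_coeffs"],float))[0].ravel().astype(int)
    u=min(max(u,n),639-n);h=n*H//W;v=min(max(v,h),479-h)
    return cv2.resize(p["color"][v-h:v+h,u-n:u+n],(W,H),interpolation=2)
X=(.48,.0107,.16)
save(sys.argv[1],np.hstack([crop(p,X,80,400,400),crop(s,X,40,400,400)]))
E
python3 g.py l1.png
```

```text
[0.479  0.0105 0.1923] [-179.7672   -0.0157  160.909 ] 0.0073250273122367785 [ 1.4009 -4.7526 -0.465  94.3839 -0.2126 20.492 ] [ 0.3838  0.1343 -0.208 ]
```

View pics/l1.png

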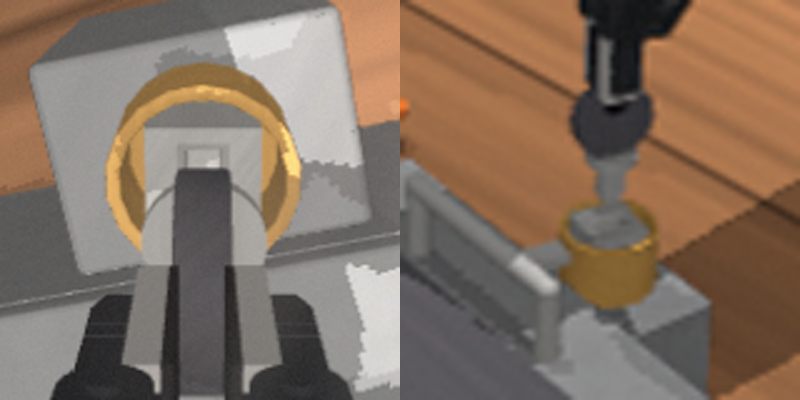

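The wrist crop shows the head (202) lined up with the slot (203), and the blade is just above the mouth. Inserting in stages.

Emit:
play_rows(
  targets=[
    {"grip": 255, "linear": [0.08, 0, -0.5], "delta_rot": [0, 0, 0]},
    {"grip": 255, "linear": [0.08, 0, -1], "delta_rot": [0, 0, 0]},
    {"grip": 255, "linear": [0.08, 0, -1.3], "delta_rot": [0, 0, 0]},
    {"grip": 255, "linear": [0.08, 0, -1.6], "delta_rot": [0, 0, 0]},
    {"grip": 255, "linear": [0.08, 0, -1.9], "delta_rot": [0, 0, 0]},
    {"grip": 255, "linear": [0.08, 0, -1.9], "delta_rot": [0, 0, 0]},
  ],
)

```text
time: 11.5
ee_pos: [0.4798, 0.011, 0.1731]
tcp_rot: [-179.8, -0.0, 161.0]
wrist_force: [0.5, 1.1, -0.2]
opening: 0.0074
grasp_force: 58.9
```

Emit:
play_rows(
  targets=[
    {"grip": 255, "linear": [0, 0, -0.4], "delta_rot": [0, 0, 0]},
    {"grip": 255, "linear": [0, 0, -0.8], "delta_rot": [0, 0, 0]},
    {"grip": 255, "linear": [0, 0, -1.2], "delta_rot": [0, 0, 0]},
    {"grip": 255, "linear": [0, 0, -1.5], "delta_rot": [0, 0, 0]},
    {"grip": 255, "linear": [0, 0, -1.7], "delta_rot": [0, 0, 0]},
    {"grip": 255, "linear": [0, 0, -1.8], "delta_rot": [0, 0, 0]},
    {"grip": 255, "linear": [0, 0, -1.8], "delta_rot": [0, 0, 0]},
  ],
)

```text
time: 12.2
ee_pos: [0.48, 0.011, 0.1556]
tcp_rot: [-179.8, 0.0, 161.0]
wrist_force: [0.7, 0.9, -0.2]
opening: 0.0075
grasp_force: 58.9
```

Emit:
play_rows(
  targets=[
    {"grip": 255, "linear": [0, 0, -0.1], "delta_rot": [0, 0, 0]},
    {"grip": 255, "linear": [0, 0, -0.2], "delta_rot": [0, 0, 0]},
    {"grip": 255, "linear": [0, 0, -0.3], "delta_rot": [0, 0, 0]},
    {"grip": 255, "linear": [0, 0, -0.3], "delta_rot": [0, 0, 0]},
  ],
)

```text
time: 12.6
ee_pos: [0.4806, 0.0111, 0.1552]
tcp_rot: [-179.9, 0.2, 161.0]
wrist_force: [-3.8, 0.4, 18.4]
opening: 0.0072
grasp_force: 61.2
```

Seated, with the collar contact showing 18 N at the expected height. Turning clockwise.

Emit:
play_rows(
  targets=[
    {"grip": 255, "linear": [0, 0, 0.2], "delta_rot": [0, 0, -0.1]},
    {"grip": 255, "linear": [0, 0, 0.2], "delta_rot": [0, 0, -0.2]},
    {"grip": 255, "linear": [0, 0, 0.2], "delta_rot": [0, 0, -0.3]},
    {"grip": 255, "linear": [0, 0, 0.2], "delta_rot": [0, 0, -0.4]},
    {"grip": 255, "linear": [0, 0, 0.2], "delta_rot": [0, 0, -0.5]},
    {"grip": 255, "linear": [0, 0, 0.2], "delta_rot": [0, 0, -0.6]},
    {"grip": 255, "linear": [0, 0, 0.2], "delta_rot": [0, 0, -0.7]},
    {"grip": 255, "linear": [0, 0, 0.2], "delta_rot": [0, 0, -0.8]},
    {"grip": 255, "linear": [0, 0, 0.2], "delta_rot": [0, 0, -0.8]},
  ],
)

```text
time: 13.5
ee_pos: [0.4799, 0.0106, 0.1554]
tcp_rot: [-179.8, 0.1, 114.9]
wrist_force: [-2.8, -0.9, 7.2]
opening: 0.0075
grasp_force: 59.8
```

Emit:
play_rows(
  targets=[
    {"grip": 255, "linear": [0, 0, 0], "delta_rot": [0, 0, -0.1]},
    {"grip": 255, "linear": [0, 0, 0], "delta_rot": [0, 0, -0.2]},
    {"grip": 255, "linear": [0, 0, 0], "delta_rot": [0, 0, -0.3]},
    {"grip": 255, "linear": [0, 0, 0], "delta_rot": [0, 0, -0.4]},
    {"grip": 255, "linear": [0, 0, 0], "delta_rot": [0, 0, -0.48]},
    {"grip": 255, "linear": [0, 0, 0], "delta_rot": [0, 0, -0.54]},
    {"grip": 255, "linear": [0, 0, 0], "delta_rot": [0, 0, -0.58]},
    {"grip": 255, "linear": [0, 0, 0], "delta_rot": [0, 0, -0.58]},
  ],
)

```text
time: 14.3
ee_pos: [0.4797, 0.0106, 0.1554]
tcp_rot: [-179.8, 0.0, 81.8]
wrist_force: [-3.9, -2.0, 7.4]
opening: 0.0074
grasp_force: 59.8
```

```bash
cat > o.py <<'E'
from h import *
np.set_printoptions(precision=3,suppress=True)
o=bot.get_obs()
for k in("time","ee_pos","tcp_rot","q","wrist_force","torque","opening","grasp_force"): print(k,np.array(o[k]))
E
python3 o.py
```

```text
time 14.3
ee_pos [0.48  0.011 0.155]
tcp_rot [-179.815    0.046   81.794]
q [ 1.271 -5.089 -4.87  90.409 -0.015 99.477]
wrist_force [-3.934 -1.953  7.374]
torque [-0.495  0.788  0.056]
opening 0.00740114664472524
grasp_force 59.8241525888443
```

Emit:
play_rows(
  targets=[
    {"grip": 255, "linear": [0, 0, 0], "delta_rot": [0, 0, -0.04]},
    {"grip": 255, "linear": [0, 0, 0], "delta_rot": [0, 0, -0.08]},
    {"grip": 255, "linear": [0, 0, 0], "delta_rot": [0, 0, -0.08]},
  ],
)

```text
time: 14.6
ee_pos: [0.4797, 0.0106, 0.1554]
tcp_rot: [-179.8, 0.0, 77.2]
wrist_force: [-3.4, -1.9, 7.0]
opening: 0.0076
grasp_force: 59.8
```

```bash
python3 o.py
```

```text
time 14.6
ee_pos [0.48  0.011 0.155]
tcp_rot [-179.816    0.042   77.215]
q [  1.26   -5.093  -4.872  90.409   0.004 104.045]
wrist_force [-3.393 -1.924  6.962]
torque [-0.473  0.826  0.025]
opening 0.007572299072826798
grasp_force 59.83195960521698
```

Emit:
play_rows(
  targets=[
    {"grip": 255, "linear": [0, 0, 0], "delta_rot": [0, 0, -0.04]},
    {"grip": 255, "linear": [0, 0, 0], "delta_rot": [0, 0, -0.08]},
    {"grip": 255, "linear": [0, 0, 0], "delta_rot": [0, 0, -0.08]},
  ],
)

```text
time: 14.9
ee_pos: [0.4797, 0.0107, 0.1555]
tcp_rot: [-179.8, 0.0, 72.6]
wrist_force: [-4.0, -1.8, 7.6]
opening: 0.0072
grasp_force: 59.9
```

```bash
python3 o.py; python3 g.py l2.png
```

```text
time 14.9
ee_pos [0.48  0.011 0.155]
tcp_rot [-179.812    0.026   72.649]
q [  1.253  -5.101  -4.878  90.41    0.035 108.604]
wrist_force [-4.003 -1.791  7.601]
torque [-0.413  0.929  0.223]
opening 0.007197635115947725
grasp_force 59.87452983856201
[0.4797 0.0107 0.1555] [-179.8121    0.026    72.6491] 0.007197635115947725 [  1.2533  -5.1013  -4.878   90.4097   0.0354 108.6042] [-4.0028 -1.7914  7.6009]
```

View pics/l2.png

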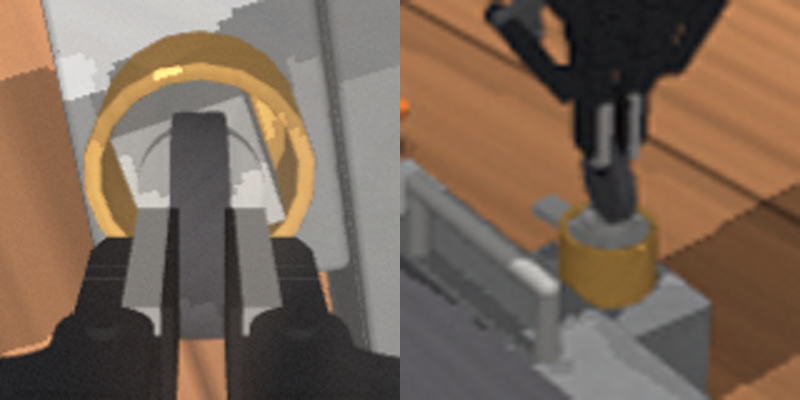

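The tongue now points to the side, clear of the lid (right crop 550,208), and torque has risen to 0.22 N m. One more small push to confirm the stop, then ease back and release.

Emit:
play_rows(
  targets=[
    {"grip": 255, "linear": [0, 0, 0], "delta_rot": [0, 0, -0.05]},
    {"grip": 255, "linear": [0, 0, 0], "delta_rot": [0, 0, -0.05]},
  ],
)

```text
time: 15.25
ee_pos: [0.4797, 0.0108, 0.1554]
tcp_rot: [-179.8, 0.0, 69.8]
wrist_force: [-4.1, -1.9, 7.0]
opening: 0.0072
grasp_force: 60.0
```

```bash
python3 o.py | grep -E "rot|torq"
```

```text
tcp_rot [-179.809    0.021   69.787]
torque [-0.344  0.93   0.292]
```

Emit:
play_rows(
  targets=[
    {"grip": 255, "linear": [0, 0, 0.05], "delta_rot": [0, 0, 0.1]},
    {"grip": 255, "linear": [0, 0, 0.05], "delta_rot": [0, 0, 0.1]},
    {"grip": 130, "linear": [0, 0, 0.05], "delta_rot": [0, 0, 0.1]},
    {"grip": 130, "linear": [0, 0, 0.05], "delta_rot": [0, 0, 0.1]},
    {"grip": 130, "linear": [0, 0, 0.05], "delta_rot": [0, 0, 0.1]},
    {"grip": 130, "linear": [0, 0, 0.05], "delta_rot": [0, 0, 0.1]},
    {"grip": 130, "linear": [0, 0, 0.05], "delta_rot": [0, 0, 0.1]},
    {"grip": 130, "linear": [0, 0, 0.05], "delta_rot": [0, 0, 0.1]},
  ],
)

```text
time: 16.05
ee_pos: [0.4799, 0.011, 0.155]
tcp_rot: [-179.8, -0.0, 75.6]
wrist_force: [-0.1, -0.6, 0.1]
opening: 0.0419
grasp_force: 0.0
```

Emit:
play_rows(
  targets=[
    {"grip": 130, "linear": [0, 0, 1], "delta_rot": [0, 0, 0]},
    {"grip": 130, "linear": [0, 0, 3], "delta_rot": [0, 0, 0]},
    {"grip": 130, "linear": [0, 0, 7], "delta_rot": [0, 0, 0]},
    {"grip": 100, "linear": [0, 0, 10.5], "delta_rot": [0, 0, 0]},
    {"grip": 100, "linear": [3.5, -0.5, 10.5], "delta_rot": [0, 0, 0.06]},
    {"grip": 100, "linear": [7.7, -1, 10.5], "delta_rot": [0, 0, 0.115]},
    {"grip": 100, "linear": [7.7, -1, 10.5], "delta_rot": [0, 0, 0.115]},
    {"grip": 100, "linear": [7.7, -1, 10.5], "delta_rot": [0, 0, 0.115]},
  ],
)

```text
time: 16.85
ee_pos: [0.5573, 0.0009, 0.2592]
tcp_rot: [-179.7, 0.0, 82.1]
wrist_force: [-0.3, -0.2, -0.1]
opening: 0.0517
grasp_force: 0.0
```

```bash
python3 o.py
python3 - <<'E'
from h import *
np.set_printoptions(precision=4,suppress=True)
p=bot.camera("wrist");C,U=cloud(p)
def f(lo,hi,n):
    m=np.all((C>lo)&(C<hi),1);q=C[m][:,:2].astype(np.float32)
    if len(q)>5: print(n,len(q),C[m].mean(0),C[m][:,2].max(),cv2.minAreaRect(q))
f([.53,-.07,.162],[.59,.07,.185],"bar"); f([.44,-.04,.155],[.52,.06,.21],"keyhead")
t=bot.camera("top");C,U=cloud(t);f([.44,-.04,.155],[.52,.06,.21],"keyhead top")
E
```

```text
time 16.85
ee_pos [0.557 0.001 0.259]
tcp_rot [-179.655    0.016   82.142]
q [  0.072   8.291  20.456 102.509   0.032  97.93 ]
wrist_force [-0.307 -0.221 -0.142]
torque [-0.021  0.042 -0.065]
opening 0.0516754297696149
grasp_force 0.0
bar 2537 [0.5577 0.0053 0.1747] 0.1777513596635793 ((0.5569645762443542, 0.000796739012002945), (0.12070532888174057, 0.011965273879468441), 82.46929168701172)
keyhead 1356 [0.4822 0.013  0.1819] 0.1947308302770471 ((0.4797539710998535, 0.011169420555233955), (0.0414188988506794, 0.010436361655592918), 79.47079467773438)
```

The bar is centred under the tool at (0.557, 0.0008), and the key stands seated with its top at 0.195. Descending and gripping.

Emit:
play_rows(
  targets=[
    {"grip": 100, "linear": [0, 0, -3], "delta_rot": [0, 0, 0]},
    {"grip": 100, "linear": [0, 0, -6], "delta_rot": [0, 0, 0]},
    {"grip": 100, "linear": [0, 0, -9], "delta_rot": [0, 0, 0]},
    {"grip": 100, "linear": [0, 0, -10.7], "delta_rot": [0, 0, 0]},
    {"grip": 100, "linear": [0, 0, -10.7], "delta_rot": [0, 0, 0]},
    {"grip": 100, "linear": [0, 0, -10.7], "delta_rot": [0, 0, 0]},
  ],
)

```text
time: 17.55
ee_pos: [0.5566, 0.0011, 0.1547]
tcp_rot: [-179.9, -0.0, 82.2]
wrist_force: [-0.3, -0.1, 0.6]
opening: 0.0516
grasp_force: 0.0
```

Emit:
play_rows(
  force=60,
  targets=[
    {"grip": 255, "linear": [0, 0, 0], "delta_rot": [0, 0, 0]},
    {"grip": 255, "linear": [0, 0, 0], "delta_rot": [0, 0, 0]},
    {"grip": 255, "linear": [0, 0, 0], "delta_rot": [0, 0, 0]},
    {"grip": 255, "linear": [0, 0, 0], "delta_rot": [0, 0, 0]},
    {"grip": 255, "linear": [0, 0, 0], "delta_rot": [0, 0, 0]},
    {"grip": 255, "linear": [0, 0, 0], "delta_rot": [0, 0, 0]},
    {"grip": 255, "linear": [0, 0, 0], "delta_rot": [0, 0, 0]},
  ],
)

```text
time: 18.25
ee_pos: [0.5569, 0.001, 0.153]
tcp_rot: [-179.8, 0.0, 82.2]
wrist_force: [-0.9, -0.5, 0.2]
opening: 0.0002
grasp_force: 0.0
```

The fingers closed on nothing, so I'll look.

```bash
python3 o.py
python3 - <<'E'
from h import *
import g
E
sed -i 's/X=(.48,.0107,.16)/X=(.557,.001,.17)/; s/crop(p,X,80,400,400)/crop(p,X,200,400,400)/; s/crop(s,X,40/crop(s,X,60/' g.py; python3 g.py b1.png
```

```text
time 18.25
ee_pos [0.557 0.001 0.153]
tcp_rot [-179.767    0.002   82.174]
q [ 0.083  5.457  5.43  90.204  0.03  97.909]
wrist_force [-0.853 -0.524  0.193]
torque [-0.024  0.03  -0.013]
opening 0.00021549344374374827
grasp_force 0.0
[0.5569 0.001  0.153 ] [-179.7671    0.0016   82.1738] 0.00021549344374374827 [ 0.083   5.457   5.4303 90.2042  0.0304 97.9091] [-0.8529 -0.5238  0.1931]
[0.5569 0.001  0.1529] [-179.7674    0.0025   82.1778] -8.755065834930282e-05 [ 0.0839  5.4573  5.4274 90.2008  0.0295 97.906 ] [-0.4887 -0.2871 -0.0647]Traceback (most recent call last):
  File "<stdin>", line 2, in <module>
  File "g.py", line 12, in <module>
    save(sys.argv[1],np.hstack([crop(p,X,80,400,400),crop(s,X,40,400,400)]))
         ~~~~~~~~^^^
IndexError: list index out of range
```

View pics/b1.png

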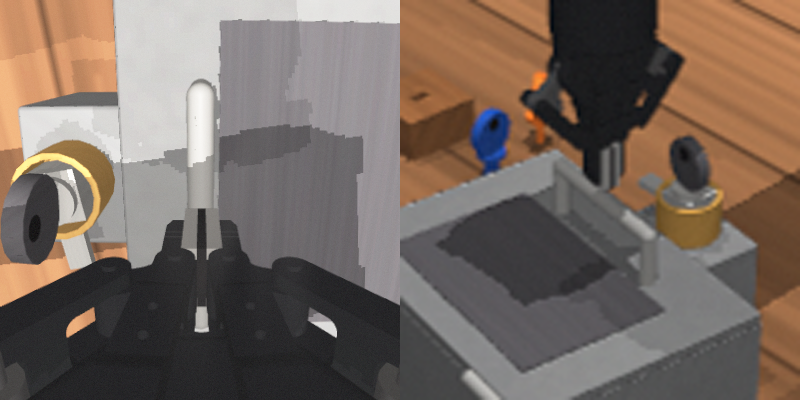

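The key stays seated (left crop 35,220). The closed fingertips (right crop 605,188) seem to sit about level with or above the bar, so they are higher than the reported TCP. I'll measure the true fingertip height.

Run:
```python
from h import *
np.set_printoptions(precision=4,suppress=True)
print(bot.hold_point_z)
for n in("scene","top","wrist"):
    p=bot.camera(n);C,U=cloud(p);save("raw_%s.png"%n,p["color"])
    m=np.all((C>[.53,-.07,.150])&(C<[.59,.07,.30]),1)
    dark=(p["color"][U[:,1],U[:,0]].max(1)<90)
    q=C[m]
    h,e=np.histogram(q[:,2],bins=np.arange(.15,.3,.01));print(n,h)
    hd,_=np.histogram(C[m&dark][:,2],bins=e);print("dark",hd)
    m2=np.all((C>[.53,-.07,.160])&(C<[.59,.07,.18]),1)
    print("bar y,x ranges",C[m2].min(0),C[m2].max(0),len(C[m2]))
    m3=np.all((C>[.52,-.03,.165])&(C<[.60,.04,.23]),1)&~np.all((C>[.52,-.07,.160])&(C<[.60,.07,.18]),1)
    if n!="top": 
        q=C[m3]; i=np.argsort(q[:,2])[:8]; print("lowest finger pts",q[i],U[m3][i])
```

```text
0.0187
scene [ 33  47 149   8  37  41  50  34  92  64  54  68  70  84]
dark [ 1  4  2  3 24 29 33 28 90 64 54 67 69 84]
bar y,x ranges [ 0.5473 -0.057   0.161 ] [0.5709 0.0628 0.1794] 196
lowest finger pts [[ 0.5596  0.007   0.1801]
 [ 0.5627  0.0033  0.1855]
 [ 0.5628  0.0105  0.1863]
 [ 0.5583  0.0126  0.1881]
 [ 0.5603  0.0113  0.1883]
 [ 0.5638  0.008   0.1884]
 [ 0.5595  0.0069  0.1887]
 [ 0.5639 -0.0024  0.189 ]] [[336 237]
 [334 235]
 [336 236]
 [338 235]
 [337 235]
 [335 235]
 [336 234]
 [332 233]]
top [ 3 10 44  0  0  0  0  0  0  0  0  0  0  0]
dark [3 4 1 0 0 0 0 0 0 0 0 0 0 0]
bar y,x ranges [ 0.5433 -0.0589  0.1601] [ 0.5555 -0.0432  0.1785] 54
wrist [  22   28 3592   52  632  867  795 1627 4576 4804 3400 6299 9417 4827]
dark [   0    0    0    4  364  536  381 1385 4535 4801 3389 6297 9417 4827]
bar y,x ranges [ 0.5462 -0.0581  0.1601] [0.5702 0.0613 0.1778] 3620
lowest finger pts [[0.5616 0.0115 0.1873]
 [0.5596 0.0118 0.1874]
 [0.5624 0.0114 0.1875]
 [0.5632 0.0113 0.1875]
 [0.5559 0.0124 0.1876]
 [0.5584 0.0121 0.1878]
 [0.5592 0.0121 0.188 ]
 [0.5644 0.0114 0.1881]] [[324 287]
 [319 287]
 [326 287]
 [328 287]
 [310 287]
 [316 287]
 [318 287]
 [331 287]]
```

The real fingertip end is at about z 0.187 against 0.153 reported, so the fingers closed above the bar. I'll open, go about 33 mm lower and close again.

Emit:
play_rows(
  targets=[
    {"grip": 100, "linear": [0, 0, 0], "delta_rot": [0, 0, 0]},
    {"grip": 100, "linear": [0, 0, 0], "delta_rot": [0, 0, 0]},
    {"grip": 100, "linear": [0, 0, 0], "delta_rot": [0, 0, 0]},
    {"grip": 100, "linear": [0, 0, 0], "delta_rot": [0, 0, 0]},
    {"grip": 100, "linear": [0, 0, 0], "delta_rot": [0, 0, 0]},
    {"grip": 100, "linear": [0, 0, 0], "delta_rot": [0, 0, 0]},
  ],
)

```text
time: 19.3
ee_pos: [0.5569, 0.001, 0.153]
tcp_rot: [-179.8, -0.0, 82.2]
wrist_force: [0.0, 0.1, 0.7]
opening: 0.0517
grasp_force: 0.0
```

Emit:
play_rows(
  targets=[
    {"grip": 100, "linear": [0, 0, -0.8], "delta_rot": [0, 0, 0]},
    {"grip": 100, "linear": [0, 0, -1.6], "delta_rot": [0, 0, 0]},
    {"grip": 100, "linear": [0, 0, -2.4], "delta_rot": [0, 0, 0]},
    {"grip": 100, "linear": [0, 0, -2.9], "delta_rot": [0, 0, 0]},
    {"grip": 100, "linear": [0, 0, -3.3], "delta_rot": [0, 0, 0]},
    {"grip": 100, "linear": [0, 0, -3.3], "delta_rot": [0, 0, 0]},
  ],
)

```text
time: 19.9
ee_pos: [0.5566, 0.001, 0.1193]
tcp_rot: [-179.7, 0.0, 82.2]
wrist_force: [-0.7, 0.4, 0.5]
opening: 0.0517
grasp_force: 0.0
```

Emit:
play_rows(
  force=60,
  targets=[
    {"grip": 255, "linear": [0, 0, 0], "delta_rot": [0, 0, 0]},
    {"grip": 255, "linear": [0, 0, 0], "delta_rot": [0, 0, 0]},
    {"grip": 255, "linear": [0, 0, 0], "delta_rot": [0, 0, 0]},
    {"grip": 255, "linear": [0, 0, 0], "delta_rot": [0, 0, 0]},
    {"grip": 255, "linear": [0, 0, 0], "delta_rot": [0, 0, 0]},
    {"grip": 255, "linear": [0, 0, 0], "delta_rot": [0, 0, 0]},
    {"grip": 255, "linear": [0, 0, 0], "delta_rot": [0, 0, 0]},
    {"grip": 255, "linear": [0, 0, 0], "delta_rot": [0, 0, 0]},
  ],
)

```text
time: 20.7
ee_pos: [0.5563, 0.0011, 0.1205]
tcp_rot: [-179.7, -0.0, 82.2]
wrist_force: [-5.1, 0.9, 4.5]
opening: 0.0099
grasp_force: 58.5
```

```bash
python3 o.py
python3 - <<'E'
from h import *
np.set_printoptions(precision=4,suppress=True)
for n in("scene","wrist"):
    p=bot.camera(n);C,U=cloud(p)
    m=np.all((C>[.52,-.1,.140])&(C<[.60,.1,.25]),1);dark=(p["color"][U[:,1],U[:,0]].max(1)<80)
    q=C[m&dark];print(n,np.percentile(q[:,2],[0,1,3,10]))
    m=np.all((C>[.6,-.1,.115])&(C<[.69,.1,.145]),1);print("lid z",C[m].mean(0))
E
```

```text
time 20.7
ee_pos [0.556 0.001 0.121]
tcp_rot [-179.729   -0.006   82.18 ]
q [ 0.089  5.244  1.622 86.646  0.043 97.909]
wrist_force [-5.08   0.886  4.521]
torque [ 0.153  1.012 -0.034]
opening 0.009904455924581565
grasp_force 58.46351623535156
scene [0.1519 0.1602 0.1642 0.1789]
lid z [0.6459 0.005  0.1315]
wrist [0.1582 0.1716 0.1888 0.2012]
lid z [0.6459 0.0293 0.1313]
```

The bar is gripped. Raising along the hinge arc with the tool kept vertical.

Emit:
play_rows(
  targets=[
    {"grip": 255, "linear": [0.24, -0.03, 0.66], "delta_rot": [0, 0, 0]},
    {"grip": 255, "linear": [0.49, -0.07, 1.33], "delta_rot": [0, 0, 0]},
    {"grip": 255, "linear": [0.78, -0.11, 1.98], "delta_rot": [0, 0, 0]},
    {"grip": 255, "linear": [1.09, -0.15, 2.62], "delta_rot": [0, 0, 0]},
    {"grip": 255, "linear": [1.44, -0.19, 3.24], "delta_rot": [0, 0, 0]},
    {"grip": 255, "linear": [1.81, -0.24, 3.84], "delta_rot": [0, 0, 0]},
    {"grip": 255, "linear": [2.2, -0.29, 4.43], "delta_rot": [0, 0, 0]},
    {"grip": 255, "linear": [2.62, -0.35, 5.0], "delta_rot": [0, 0, 0]},
    {"grip": 255, "linear": [2.62, -0.35, 5.0], "delta_rot": [0, 0, 0]},
  ],
)

```text
time: 21.7
ee_pos: [0.5813, -0.0024, 0.1707]
tcp_rot: [-179.5, 0.0, 82.2]
wrist_force: [-14.7, 1.7, 3.6]
opening: 0.01
grasp_force: 59.3
```

```bash
cat > lid.py <<'E'
from h import *
np.set_printoptions(precision=4,suppress=True)
o=bot.get_obs();print(o["time"],np.array(o["ee_pos"]),np.array(o["tcp_rot"]),np.array(o["wrist_force"]),o["opening"],o["grasp_force"])
u=np.array([.991,-.134]);v=np.array([.134,.991]);H=np.array([.5568,.0008])+.155*u
for n in("scene","top"):
    p=bot.camera(n)
    T=bot.trace(p,"lid"); C,U=cloud(p)
    X=np.c_[(C[:,:2]-H)@u,(C[:,:2]-H)@v,C[:,2]-.12]
    # lid-top band outside grip: outer side strips, between hinge & front
    m=(np.abs(X[:,1])<.125)&(np.abs(X[:,1])>.065)&(X[:,0]<-.03)&(X[:,0]>-.21)&(X[:,2]>.0)&(X[:,2]<.21)
    q=X[m]; a=np.degrees(np.arctan2(q[:,2],-q[:,0])); r=np.hypot(q[:,0],q[:,2])
    k=(r>.08)&(r<.205); 
    h,e=np.histogram(a[k],bins=np.arange(0,90,1)); th=e[h.argmax()]+.5
    k&=np.abs(a-th)<5
    # fit line in side plane
    A=q[k]; d=cv2.fitLine(A[:,[0,2]].astype(np.float32),cv2.DIST_HUBER,0,.001,.001).ravel()
    print(n,k.sum(),"angle",np.degrees(np.arctan(-d[1]/d[0])), "resid", np.std((A[:,[0,2]]-d[2:])@[-d[1],d[0]]))
    kk=np.all((C>[.44,-.04,.155])&(C<[.52,.06,.21]),1); print(" key",kk.sum(),C[kk].mean(0) if kk.any() else "",C[kk][:,2].max() if kk.any() else "")
E
python3 lid.py
```

```text
21.7 [ 0.5813 -0.0024  0.1707] [-179.5425    0.0075   82.1822] [-14.7452   1.6714   3.5826] 0.010022631312842476 59.328652024269104
scene 1546 angle 18.795765 resid 0.0022166618572993257
 key 160 [0.4822 0.0153 0.1767] 0.19470132154306108
top 1788 angle 18.591373 resid 0.0022421041971903153
 key 0
```

Emit:
play_rows(
  targets=[
    {"grip": 255, "linear": [0.34, -0.06, 0.55], "delta_rot": [0, 0, 0]},
    {"grip": 255, "linear": [0.81, -0.13, 1.08], "delta_rot": [0, 0, 0]},
    {"grip": 255, "linear": [1.3, -0.19, 1.59], "delta_rot": [0, 0, 0]},
    {"grip": 255, "linear": [1.82, -0.26, 2.08], "delta_rot": [0, 0, 0]},
    {"grip": 255, "linear": [2.35, -0.33, 2.55], "delta_rot": [0, 0, 0]},
    {"grip": 255, "linear": [2.9, -0.41, 2.99], "delta_rot": [0, 0, 0]},
    {"grip": 255, "linear": [3.48, -0.49, 3.4], "delta_rot": [0, 0, 0]},
    {"grip": 255, "linear": [4.06, -0.57, 3.79], "delta_rot": [0, 0, 0]},
    {"grip": 255, "linear": [4.06, -0.57, 3.79], "delta_rot": [0, 0, 0]},
  ],
)

```text
time: 22.8
ee_pos: [0.6223, -0.008, 0.2108]
tcp_rot: [-179.7, -0.0, 82.2]
wrist_force: [-15.9, 2.4, 15.1]
opening: 0.0098
grasp_force: 59.8
```

```bash
python3 lid.py
```

```text
22.8 [ 0.6223 -0.008   0.2108] [-179.7294   -0.0263   82.1832] [-15.8737   2.4409  15.0796] 0.00982630668026719 59.829039573669434
scene 1567 angle 38.8809 resid 0.0022072706360574635
 key 121 [0.4813 0.0166 0.1809] 0.19514465279629833
top 1536 angle 38.920525 resid 0.002199118500506491
 key 0
```

Emit:
play_rows(
  targets=[
    {"grip": 255, "linear": [0.35, -0.05, 0.28], "delta_rot": [0, 0, 0]},
    {"grip": 255, "linear": [0.7, -0.1, 0.54], "delta_rot": [0, 0, 0]},
    {"grip": 255, "linear": [1.05, -0.14, 0.78], "delta_rot": [0, 0, 0]},
    {"grip": 255, "linear": [1.39, -0.19, 1.0], "delta_rot": [0, 0, 0]},
    {"grip": 255, "linear": [1.39, -0.19, 1.0], "delta_rot": [0, 0, 0]},
    {"grip": 255, "linear": [1.39, -0.19, 1.0], "delta_rot": [0, 0, 0]},
  ],
)

```text
time: 23.6
ee_pos: [0.6363, -0.0099, 0.2195]
tcp_rot: [-179.7, -0.0, 82.2]
wrist_force: [-10.9, 1.7, 9.0]
opening: 0.0092
grasp_force: 58.8
```

```bash
python3 lid.py; sed -i 's/X=(.557,.001,.17)/X=(.60,0,.19)/; s/crop(p,X,200,400,400)/crop(t,X,100,400,400)/; s/crop(s,X,60/crop(s,X,80/' g.py; python3 g.py z1.png
```

```text
23.6 [ 0.6363 -0.0099  0.2195] [-179.703    -0.0138   82.1873] [-10.9082   1.6673   9.0185] 0.009244421727746362 58.75704824924469
scene 1574 angle 44.81031 resid 0.002179865584521314
 key 130 [0.4817 0.0173 0.1799] 0.19511489243276614
top 1380 angle 44.34384 resid 0.002099477087436203
 key 0  
[ 0.6362 -0.0099  0.2195] [-179.7035   -0.0134   82.1846] 0.009548118055896112 [-0.9155 18.476  28.076  99.8927  0.049  96.8998] [-10.7826   1.1724   8.3324]
```

View pics/z1.png

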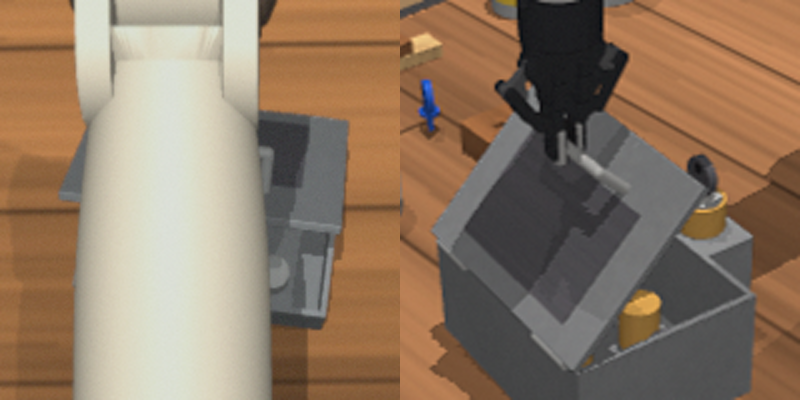

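The lid is open at about 44.6° and held by its bar, with the key in the lock (right crop 703,185). A 0.4° trim, then a steadiness check before handing in.

Emit:
play_rows(
  targets=[
    {"grip": 255, "linear": [0.1, -0.01, 0.06], "delta_rot": [0, 0, 0]},
    {"grip": 255, "linear": [0.1, -0.01, 0.06], "delta_rot": [0, 0, 0]},
    {"grip": 255, "linear": [0.1, -0.01, 0.06], "delta_rot": [0, 0, 0]},
    {"grip": 255, "linear": [0.1, -0.01, 0.06], "delta_rot": [0, 0, 0]},
    {"grip": 255, "linear": [0.1, -0.01, 0.06], "delta_rot": [0, 0, 0]},
    {"grip": 255, "linear": [0.1, -0.01, 0.06], "delta_rot": [0, 0, 0]},
    {"grip": 255, "linear": [0.1, -0.01, 0.06], "delta_rot": [0, 0, 0]},
    {"grip": 255, "linear": [0.1, -0.01, 0.06], "delta_rot": [0, 0, 0]},
  ],
)

```text
time: 24.75
ee_pos: [0.6371, -0.01, 0.2199]
tcp_rot: [-179.7, -0.0, 82.2]
wrist_force: [-11.3, 1.4, 7.0]
opening: 0.0098
grasp_force: 58.6
```

```bash
python3 lid.py
```

```text
24.75 [ 0.6371 -0.01    0.2199] [-179.6798   -0.0063   82.1823] [-11.314    1.3815   7.0272] 0.009770916570284515 58.64906966686249
scene 1547 angle 45.24538 resid 0.002191878696028323
 key 132 [0.4817 0.0174 0.1796] 0.19758001093823074
top 1358 angle 44.473396 resid 0.0020231879615484126
 key 0
```

```bash
python3 -c "
from workcell import bot
print(bot.job_done())"
```

```text
the job is handed in; nothing more can be done
None
```

The key is seated in the lock and turned clockwise to its stop, and the arm is holding the lid still by its bar at about 45° (cameras read 44.5° and 45.2°); I handed the job in at about 25 s, and no move went near the jar, paint tin or screwdriver, though I did not re-measure them at the end.

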